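# Slide the pastry board out over the scraps bucket and hold it down

### The arm

A 6-joint arm with a two-finger parallel gripper is mounted at the origin on a cart in front of the work surface, level with it; the furniture and walls round the work are solid. World frame = base frame: x ahead of the robot, y to its left, z up, the work surface at z = 0. Lengths are in m, angles in rad, forces in N, time in s.
With the tool pointing down it reaches from about 0.375 to 0.975 m from the base axis. Payload 3.8 kg.
Tool frame: the origin (TCP) lies at the very end of the fingers, on their centre line; the grasp point (between the pads) lies 19 mm behind it; z points along the fingers, y is the line along which they close (so a half turn about z gives the same grasp; the last joint's range is limited). The gripper opens to 85 mm and grips with 20 to 120 N. Pads are 22 mm wide; open, the fingers measure 114 mm over their backs; the gripper's body (76 mm by 85 mm) begins 54 mm behind the grasp point. The pads swing forward as they close: fully open they stand 13 mm farther back than shut.
Start: joints at [-1.245, 0.264, 1.604, -0, 1.274, -0.037], TCP at [0.24, -0.631, 0.2] pointing down, gripper open.
Joint ranges: [-2.63, 2.63], [-0.94, 2.18], [0.31, 2.57], [-1.31, 4.45], [0, 2.66], [-2.55, 2.55]. Speed limits (rad/s): [2.57, 2.57, 3.14, 3.14, 3.14, 3.14].

### API

Orientations are given as a rotation vector (axis times angle).
In Python, from workcell import * gives the robot as it stands.
- The arm moves only by the shell command python3 -m crank 'ROWS' [OPENING] [FORCE]. ROWS is JSON, a list that holds one entry, the list of rows, each a list of 6 numbers: the shift along the tool's x, y, z in cm, then the turn, a rotation vector about the tool's x, y, z in rad. In form: [[[dx, dy, dz, ax, ay, az], ...]]. A call has 1 to 8 rows; each row shifts and turns the commanded pose from where the row before left it, along the tool's axes as they then stand; what a row does not reach is not made up. A row lasts 1/12 s, in which the tool goes at most 41.7 mm and 7.16 degrees, less where a joint would pass 70% of its speed; a pose out of reach is approached as far as the arm can. A call with a gripper value outside its range is refused whole. OPENING is the finger opening in cm, from 0 to 8.54, set as the call begins (- or left out, the last holds). The fingers move at their own pace and stop on an object; FORCE is the grip in N (left out, the last holds). Time passes only in rows, so rows that do not move let the fingers close. It gives the time, the measured TCP pose, the force, the opening and the grip force at its end, in the units of the state.
- read_state(): the state, without advancing time (a new reading comes with each control period).
- read_camera(name): name is "scene" or "top"; returns the picture (400x640x3 uint8, blue, green, red); there is no depth.
- camera_model(name): a dict with "camera_matrix" (3x3 intrinsics, pixels), "R" (3x3) and "t" (3): a world point X has camera coordinates R X + t. Camera axes: x right, y down, z forward; pixel columns grow to the right and rows downward; lengths in m; the calibration is good to about 2 mm. A picture is of the moment at which its call begins. camera_model takes no time and is no camera call.
- finish_job(): hands the job in; it is judged then, once.
The state is a dict: "time": time; "q": joint angles; "joint_vel": joint speeds; "joint_torque": joint torques, N m; "tool_pos": TCP position; "tcp_rot": TCP orientation; "wrist_force": force on the tool from outside, world axes, zero at the start; "torque": the same for the moment, N m; "width": opening from 0.0 (shut) to 1.0 (fully open); "grip_force": force on a finger pad.
Only numpy, scipy, OpenCV 4.12 (cv2) and the standard library are available. Lean on these libraries where they do the work, as an engineer would, in place of code of your own. Each camera call takes 0.05 s, during which the arm holds its last target. There are 200 camera calls.

### The job

Take the spice jar off the pastry board and stand it upright on the free worktop to the left of the board. Then slide the board to the right, flat on the worktop, out over the bucket, until the dark line inlaid across it lies all along the worktop's right-hand edge; more than half of the board then hangs out and would tip, so finish while still holding the board there, flat and still, so that it can be scraped clean. Never lift or tip the board, do not drop or knock over the jar, and leave the garlic, the onion and the tin where they are.

Things in the scene. Friction and masses are not known exactly. Their poses are not given: they have to be found in the camera images.
- board: Loose light-wood pastry board, 240 (x) x 180 (y) x 16 mm, 0.4 to 0.75 kg, flat on the worktop (z = 0). Origin: centre of its underside; z up; x points to the plain end that is to go out (world -y, right, within 12 degrees at start). Raised rail at the other end. Its weight acts about 19 mm from the middle towards the rail; with the line at the edge it needs up to about 3 N down on the rail.
- rail_mid (a point): Middle of the board's back rail, an 18 mm thick bar over the whole 180 mm width, flush with the board's end, its top 58 mm above the board's underside. Point on its mid-plane, 41 mm above the underside, 111 mm behind the board's centre, 66 mm behind the dark line. Axes as the board's: x through the rail towards the line, y along it. Can be pinched from above.
- line_near (a point): Point on the dark line on the board's top, 80 mm from the board's long centre line, at the robot's side. The line is dark wood, 6 mm wide, inlaid straight across the top and down both sides, parallel to the rail, 45 mm from the board's middle towards the rail. Axes as the board's.
- line_far (a point): Point on the dark line on the board's top, 80 mm from the board's long centre line, at the far side from the robot. Axes as the board's.
- front_mid (a point): Middle of the upper edge of the board's plain end, 120 mm ahead of the board's centre.
- edge (a point): Point on the upper rim of the worktop's right-hand edge, which is straight, fixed and runs along world x from x = 0.323 to 0.93. The worktop (z = 0) lies on its +y side, as far as y = 0.30; on the -y side is a drop to the floor, where an open bucket stands. Axes as the world's.
- jar_mid (a point): Centre of a small glass spice jar with a black cap, an upright cylinder 40 mm across and 105 mm high, about 0.11 kg; half-way up, 52.5 mm above its foot, its z axis up. It starts standing on the board, beyond the line from the rail.
- garlic_mid (a point): Centre of a garlic bulb, 55 mm across, 56 mm high, standing on the worktop behind the board. To be left alone.
- onion_mid (a point): Centre of a red onion, 68 mm across, 72 mm high, standing on the worktop behind the board. To be left alone.
- tin_mid (a point): Centre of a low food tin, 76 mm across, 58 mm high, standing at the worktop's left front. To be left alone.
Things that resemble listed ones, but are neither listed nor needed, are in the scene too. Leave any brown look-alike of the part that bears jar_mid alone.

How it is judged:
On the way:
1. the jar stands upright and released on the worktop, left of the board's rail, while all of the board is still over the worktop (height (world z) of jar_mid between 0.046 and 0.06 m and angle between jar_mid's own z axis and vertical below 0.1 rad and x of jar_mid in the frame of rail_mid below -0.028 m and world y of jar_mid between -0.28 and 0.29 m and contact force between the fingers and jar below 0.1 N and linear speed of jar below 0.03 m/s and y of front_mid in the frame of edge above 0 m), for 0.2 s.
At the end, for the whole second after the job is handed in: Both ends of the dark line within 8 mm of the worktop's right edge, beside the worktop; the board flat (under 2 degrees, middle within 6 mm of worktop level), still, held by the fingers with over 1 N; the jar upright and released on the worktop left of the rail (y of line_near in the frame of edge between -0.008 and 0.008 m and y of line_far in the frame of edge between -0.008 and 0.008 m and height (world z) of board between -0.006 and 0.006 m and angle between rail_mid's own z axis and vertical below 0.035 rad and linear speed of board below 0.01 m/s and contact force between the fingers and board above 1 N and world x of line_near above 0.325 m and world x of line_far below 0.75 m and height (world z) of jar_mid between 0.046 and 0.06 m and angle between jar_mid's own z axis and vertical below 0.1 rad and x of jar_mid in the frame of rail_mid below -0.028 m and world y of jar_mid between -0.28 and 0.29 m and contact force between the fingers and jar below 0.1 N and linear speed of jar below 0.03 m/s); the arm keeps its last pose, push and grip.
It fails at once if the board is lifted off the worktop (middle more than 15 mm up) (height (world z) of board above 0.015 m).
It fails at once if the board tips (more than 8.5 degrees) (angle between rail_mid's own z axis and vertical above 0.15 rad).
It fails at once if the jar is knocked over or strongly tilted (angle between jar_mid's own z axis and vertical above 0.7 rad).
It fails at once if the jar is dropped or falls off the worktop (falls freely, or lies below it) (height (world z) of jar_mid below 0 m or (linear speed of jar above 0.6 m/s and contact force between the fingers and jar below 0.1 N)).
It fails at once if the garlic, the onion or the tin is moved by more than 30 mm (distance of any of garlic_mid, onion_mid, tin_mid from where it was at the start of the episode above 0.03 m).
It also fails if it takes over 64 s, if anything falls off the work surface, if the arm or the gripper's body presses on something with over 40 N, if the wrist force passes 120 N, or if a joint passes its speed limit or range.

## Working session

There is one attempt and no reset: what is moved stays moved. The work goes in short steps, Python scripts to look and compute and a shell command to move; the robot and the scene stay as the last step left them, time stands still between calls to the robot, and variables do not carry over. Pictures are saved under pics/ and viewed, at most 10 in all, crops included, and the job is handed in when it is done.

```bash
mkdir -p pics; ls; python3 - <<'E'
from workcell import *
import cv2,numpy as np
for n in("scene","top"):
    cv2.imwrite(f"pics/{n}0.png",read_camera(n)); m=camera_model(n); print(n,m)
print(read_state())
E
```

```text
pics
scene {'camera_matrix': array([[477.86686981,   0.        , 310.92299715],
       [  0.        , 477.86686981, 210.23200644],
       [  0.        ,   0.        ,   1.        ]]), 'R': array([[-0.81511247, -0.57896958,  0.0196441 ],
       [-0.39011639,  0.52353254, -0.75744497],
       [ 0.42825327, -0.62506632, -0.65260342]]), 't': array([0.40586861, 0.29850464, 0.97090221])}
top {'camera_matrix': array([[489.3755373 ,   0.        , 321.05361962],
       [  0.        , 489.3755373 , 201.07606892],
       [  0.        ,   0.        ,   1.        ]]), 'R': array([[ 1.43464021e-03, -9.99747707e-01, -2.24157202e-02],
       [-9.99146732e-01, -5.07812852e-04, -4.12983091e-02],
       [ 4.12765068e-02,  2.24558418e-02, -9.98895382e-01]]), 't': array([-0.03586977,  0.50543452,  1.3738205 ])}
{'time': 0.1, 'q': array([-1.24488187e+00,  2.64671981e-01,  1.60524092e+00,  1.10053650e-05,
        1.27372836e+00, -3.69259965e-02]), 'joint_vel': array([ 0.0006914 , -0.00178066, -0.00306977, -0.00031936,  0.00122933,
        0.00014247]), 'joint_torque': array([ 5.44725044e-04, -5.16706288e+01, -3.68588698e+01, -1.15516352e-05,
        6.27605041e-03,  1.46193764e-05]), 'tool_pos': array([ 0.23932907, -0.63036231,  0.19908866]), 'tcp_rot': array([-3.08803962e+00, -5.66456068e-01,  4.46716875e-04]), 'wrist_force': array([ 0.13355997, -0.18421477, -0.81527705]), 'torque': array([ 0.01040877,  0.00481943, -0.0451578 ]), 'grip_force': 0.0, 'width': 1.0010923093649118}
```

View pics/scene0.png

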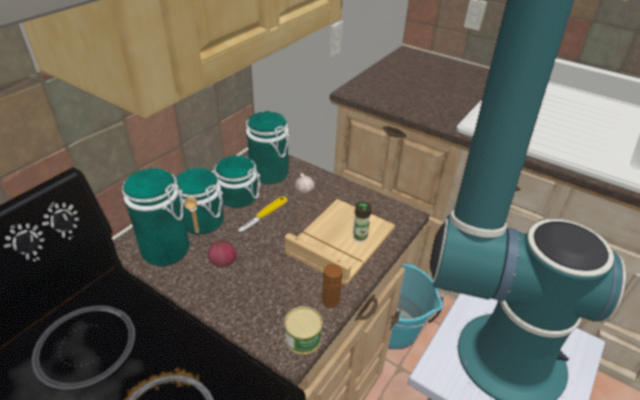

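View pics/top0.png

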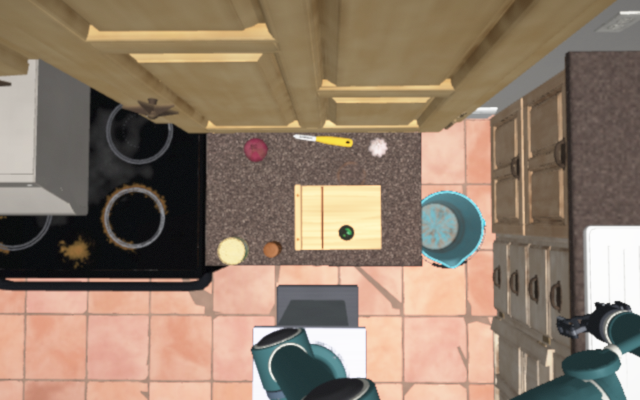

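The scene view shows the jar on the board at (362,222), the board's rail at (286,240)–(345,275), the line beside it, the tin at (303,330), the onion at (222,254) and the garlic at (305,183). In the top view, the jar's cap is at (346,233), the line at column 322, the rail at column 297, and the worktop's right edge at column 421.

Things that could be taken for the jar:
- Green-labelled glass jar with a dark cap, standing on the board: scene (362,222), top (346,233). I choose this one.
- Brown mill: scene (332,285), top (272,249). This is the look-alike to leave alone.
- Green canisters: scene (160,215), (200,200), (237,180) and (268,147). These are too big.

I'll check the choice in one crop and measure positions.

```bash
cat > h.py <<'E'
from workcell import *
import cv2,numpy as np
from scipy.spatial.transform import Rotation as Ro
def cast(n,uv,z):
    m=camera_model(n);R,t=np.array(m["R"]),np.array(m["t"])
    d=R.T@np.linalg.inv(m["camera_matrix"])@np.array([uv[0],uv[1],1.]);c=-R.T@t
    return c+d*(z-c[2])/d[2]
def proj(n,X):
    m=camera_model(n);p=np.array(m["camera_matrix"])@(np.array(m["R"])@np.array(X)+m["t"]);return p[:2]/p[2]
E
python3 - <<'E'
from h import *
s=cv2.imread("pics/scene0.png");t=cv2.imread("pics/top0.png")
a=cv2.resize(s[190:310,270:420],None,fx=4,fy=4,interpolation=cv2.INTER_CUBIC)
cv2.imwrite("pics/c1.png",a)
b=cv2.resize(t[170:275,215:430],None,fx=3.7,fy=3.7,interpolation=cv2.INTER_CUBIC);cv2.imwrite("pics/c2.png",b)
# board mask in top
hsv=cv2.cvtColor(t,cv2.COLOR_BGR2HSV);m=((hsv[...,0]>8)&(hsv[...,0]<28)&(hsv[...,1]>50)&(hsv[...,2]>150)).astype(np.uint8)
m[:,:285]=0;m[:,395:]=0;m[:170]=0;m[258:]=0
c=max(cv2.findContours(m,0,2)[0],key=cv2.contourArea);r=cv2.minAreaRect(c);print(r,cv2.boxPoints(r))
# dark line: row-wise darkest col 312..332 
g=cv2.cvtColor(t,cv2.COLOR_BGR2GRAY).astype(float)
P=[]
for v in range(190,246,3):
    w=np.clip(np.median(g[v,310:336])-15-g[v,312:333],0,None)
    if w.sum()>0:P.append([(w*np.arange(312,333)).sum()/w.sum(),v])
L=np.array([cast("top",p,.016)for p in P])[:,:2];print(np.round(np.c_[P,L],3).tolist())
k=np.polyfit(L[:,0],L[:,1],1);print("line y=%.4f x + %.4f"%tuple(k))
# edge
E=[cast("top",(u,v),0)[:2] for u,v in[(421,140),(421,200),(421,260)]];print(E)
mk=np.zeros_like(m);d=(g<70);d[:222]=0;d[244:]=0;d[:,:334]=0;d[:,360:]=0;v,u=np.nonzero(d);print("cap",u.mean(),v.mean(),u.min(),u.max(),v.min(),v.max(),cast("top",(u.mean(),v.mean()),.121))
for n,uv,z in[("mill",(272,249),.1),("tin",(231,250),.058),("onion",(256,150),.036),("garlic",(378,147),.03)]:print(n,cast("top",uv,z))
print(cast("top",(206,200),0),[cast("top",(320,v),0) for v in(132,265)])
E
```

```text
((337.4999694824219, 216.99996948242188), (86.99998474121094, 65.99998474121094), -0.0) [[293.99997 249.99997]
 [293.99997 183.99997]
 [380.99997 183.99997]
 [380.99997 249.99997]]
[[321.856, 190.0, 0.536, -0.038], [321.843, 193.0, 0.528, -0.038], [321.859, 196.0, 0.52, -0.038], [321.846, 199.0, 0.511, -0.038], [321.855, 202.0, 0.503, -0.038], [321.867, 205.0, 0.494, -0.038], [321.862, 208.0, 0.486, -0.038], [321.899, 211.0, 0.477, -0.038], [321.945, 214.0, 0.469, -0.038], [321.921, 217.0, 0.46, -0.038], [321.907, 220.0, 0.452, -0.038], [321.92, 223.0, 0.444, -0.038], [321.914, 226.0, 0.435, -0.038], [321.917, 229.0, 0.427, -0.038], [321.91, 232.0, 0.418, -0.038], [321.904, 235.0, 0.41, -0.038], [321.93, 238.0, 0.401, -0.038], [322.092, 241.0, 0.393, -0.039], [322.072, 244.0, 0.385, -0.039]]
line y=0.0045 x + -0.0401
[array([ 0.68024371, -0.31982101]), array([ 0.50908202, -0.31862884]), array([ 0.33963913, -0.31744864])]
cap 345.2087912087912 232.43956043956044 340 352 226 238 [ 0.41958102 -0.10059363  0.121     ]
mill [0.37510529 0.09190407 0.1       ]
tin [0.36970131 0.20923167 0.058     ]
onion [0.6471887  0.14612021 0.036     ]
garlic [ 0.65585844 -0.19467     0.03      ]
[0.50880071 0.29441554 0.        ] [array([ 0.70396867, -0.03184902,  0.        ]), array([ 0.32461965, -0.03242714,  0.        ])]
```

View pics/c1.png

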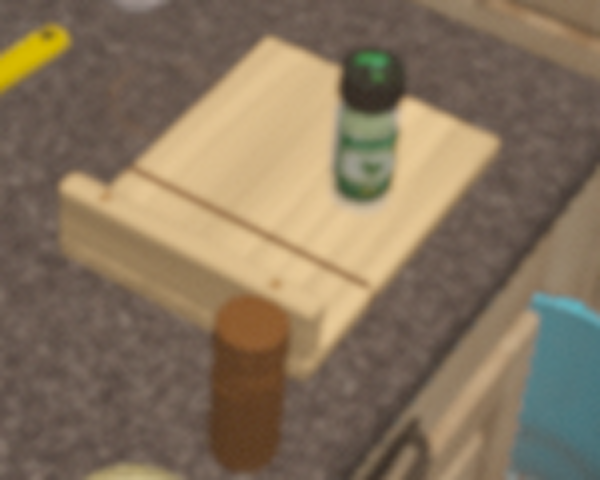

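View pics/c2.png

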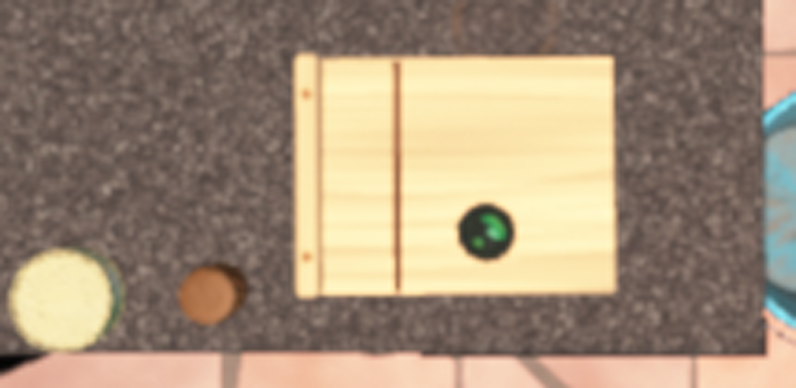

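The crops confirm the choice. The green-labelled glass jar with the dark cap stands on the board (crop 2: cap at (486,231), top pixel (346,232)), and the brown mill is separate. The board is square to the world, with its line at y≈-0.038 and its rail at y≈0.028. Next I square the tool and approach.

```bash
python3 -m crank '[[[0,0,0,0,0,0.121],[0,0,0,0,0,0.121],[0,0,0,0,0,0.121],[1,-3,0,0,0,0],[1,-3,0,0,0,0],[1,-3,0,0,0,0],[1,-3,0,0,0,0],[1,-3,0,0,0,0]]]' 8.5 30
python3 -m crank '[[[1,-3,0,0,0,0],[1,-3,0,0,0,0],[1,-3,0,0,0,0],[1,-3,0,0,0,0],[1,-3,0,0,0,0],[1,-3,0,0,0,0],[1,-3,0,0,0,0],[1,-3,0,0,0,0]]]'
```

```text
time: 0.77
tool_pos: [0.2895, -0.4793, 0.1995]
tcp_rot: [-3.14, 0.001, 0.001]
wrist_force: [0.1, 0.5, 0.3]
width: 0.995
grip_force: 0.0
time: 1.43
tool_pos: [0.3695, -0.2394, 0.1999]
tcp_rot: [-3.141, 0.001, 0.001]
wrist_force: [0.4, 0.8, 0.1]
width: 0.998
grip_force: 0.0
```

```bash
python3 -m crank '[[[1,-2.7,0,0,0,0],[1,-2.7,0,0,0,0],[1,-2.8,0,0,0,0],[1.1,-2.8,0,0,0,0],[1,-2.7,0,0,0,0],[0,0,0,0,0,0],[0,0,0,0,0,0]]]'
python3 - <<'E'
from h import *
for z in(.016,.0685,.121):print(proj("scene",(.4207,-.1026,z)),proj("top",(.4207,-.1026,z)))
cv2.imwrite("pics/s1.png",cv2.resize(read_camera("scene")[150:300,240:440],None,fx=4,fy=4,interpolation=cv2.INTER_CUBIC))
E
```

```text
time: 2.02
tool_pos: [0.4206, -0.103, 0.1999]
tcp_rot: [3.141, 0.005, -0.001]
wrist_force: [-0.4, -0.5, 0.2]
width: 0.999
grip_force: 0.0
[359.57895392 237.42198063] [344.9179533  231.19102798]
[361.42420976 221.98305523] [345.42958218 231.58350101]
[363.38074814 205.61304875] [345.98353049 232.00843748]
```

View pics/s1.png

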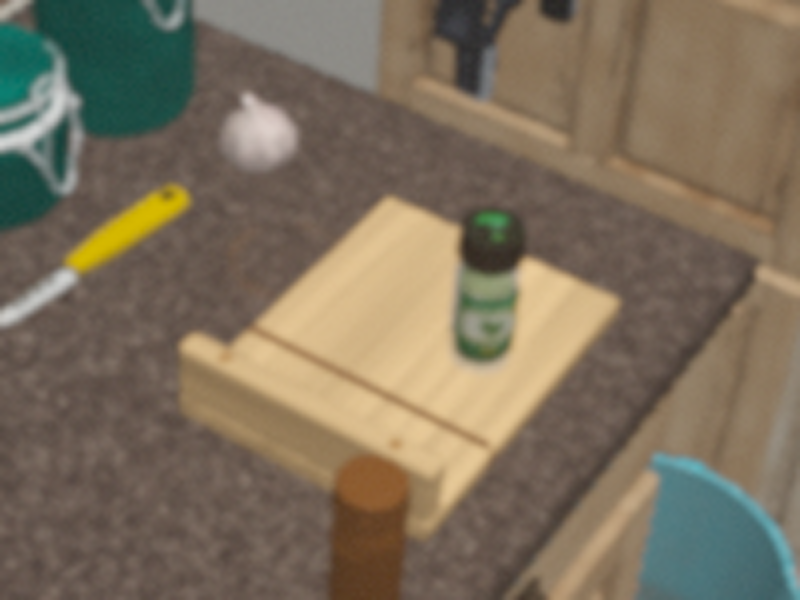

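Jar in crop: cap at (493,240) and foot at (483,360), matching the predicted pixels. I'll check the fingertips seen near (475,95) and (560,18) against the projection.

```bash
python3 - <<'E'
from h import *
s=read_state();print(s["tool_pos"],s["tcp_rot"])
for dy in(-.043,.043):
  for z in(.2,.213,.23):print(dy,z,(proj("scene",(.4206,-.103+dy,z))-[240,150])*4)
E
```

```text
[ 0.42034164 -0.10386032  0.19994667] [ 3.14119632e+00  2.71123491e-03 -1.34321556e-03]
-0.043 0.2 [544.15138708  80.16732006]
-0.043 0.213 [546.59667117  61.87127123]
-0.043 0.23 [549.8516707   37.51678801]
0.043 0.2 [467.42855624 153.34224985]
0.043 0.213 [469.37889584 134.70060443]
0.043 0.23 [471.97742486 109.86346508]
```

```bash
python3 -m crank '[[[0,0,2.5,0,0,0],[0,0,2.5,0,0,0],[0,0,2.5,0,0,0],[0,0,2.5,0,0,0],[0,0,2,0,0,0],[0,0,2,0,0,0],[0,0,0,0,0,0],[0,0,0,0,0,0]]]'
python3 - <<'E'
from h import *
print(read_state()["tool_pos"])
cv2.imwrite("pics/s2.png",cv2.resize(read_camera("scene")[150:300,240:440],None,fx=4,fy=4,interpolation=cv2.INTER_CUBIC))
E
```

```text
time: 2.73
tool_pos: [0.4189, -0.1048, 0.0593]
tcp_rot: [-3.141, 0.003, 0.005]
wrist_force: [-0.1, -0.3, 0.8]
width: 0.994
grip_force: 0.0
[ 0.41894869 -0.10481626  0.05926888]
```

View pics/s2.png

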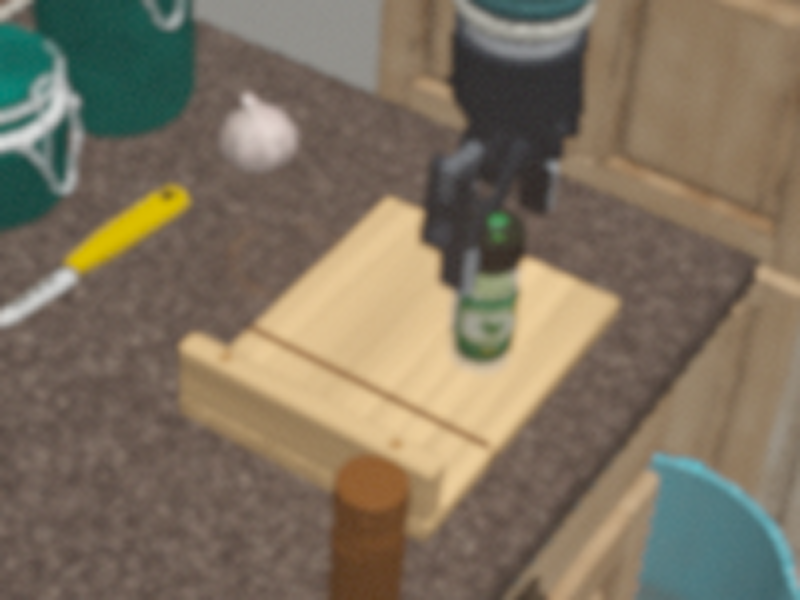

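The open fingers straddle the jar: the left tip is at (460,290), the right finger behind at (540,200), and the jar is centred between them. I'll go slightly lower and close.

```bash
python3 -m crank '[[[0,0,0.3,0,0,0],[0,0,0,0,0,0],[0,0,0,0,0,0],[0,0,0,0,0,0],[0,0,0,0,0,0],[0,0,0,0,0,0],[0,0,0,0,0,0],[0,0,0,0,0,0]]]' 3 30
python3 -m crank '[[[0,0,0,0,0,0],[0,0,0,0,0,0],[0,0,0,0,0,0],[0,0,0,0,0,0]]]'
```

```text
time: 3.45
tool_pos: [0.4217, -0.1042, 0.0583]
tcp_rot: [3.141, -0.0, 0.003]
wrist_force: [-0.5, 0.8, 6.6]
width: 0.467
grip_force: 30.1
time: 3.78
tool_pos: [0.4216, -0.1042, 0.0583]
tcp_rot: [3.141, 0.0, 0.003]
wrist_force: [-1.3, 0.5, 6.2]
width: 0.463
grip_force: 30.1
```

```bash
python3 -m crank '[[[0,0,-0.5,0,0,0],[0,0,-1,0,0,0],[0,0,-1.5,0,0,0],[0,0,-1.5,0,0,0],[0,0,-1.5,0,0,0],[0,0,-1.5,0,0,0],[0,0,-1.5,0,0,0],[0,0,-1,0,0,0]]]'
python3 -m crank '[[[1,0,0,0,0,0],[1.5,-1,0,0,0,0],[1.5,-2,0,0,0,0],[1.5,-2,0,0,0,0],[1,-2,0,0,0,0],[1,-2,0,0,0,0],[0.5,-2,0,0,0,0],[0,-2,0,0,0,0]]]'
python3 -m crank '[[[0,-2,0,0,0,0],[0,-2,0,0,0,0],[0,-2,0,0,0,0],[0,-2,0,0,0,0],[0,-2,0,0,0,0],[0,-1.4,0,0,0,0],[0,0,0,0,0,0],[0,0,0,0,0,0]]]'
python3 - <<'E'
from h import *
print(read_state()["tool_pos"])
cv2.imwrite("pics/s3.png",cv2.resize(read_camera("scene")[120:320,200:440],None,fx=3,fy=3,interpolation=cv2.INTER_CUBIC))
E
```

```text
time: 4.45
tool_pos: [0.4211, -0.1043, 0.1592]
tcp_rot: [3.141, -0.0, 0.003]
wrist_force: [0.2, -0.6, -1.8]
width: 0.464
grip_force: 30.4
time: 5.12
tool_pos: [0.5017, 0.0271, 0.1563]
tcp_rot: [-3.142, 0.0, 0.001]
wrist_force: [0.2, 0.3, -1.9]
width: 0.463
grip_force: 30.5
time: 5.78
tool_pos: [0.5004, 0.1404, 0.1563]
tcp_rot: [3.141, 0.003, -0.002]
wrist_force: [0.1, -0.3, -0.7]
width: 0.461
grip_force: 30.5
[0.50043469 0.14039994 0.15631419]
```

View pics/s3.png

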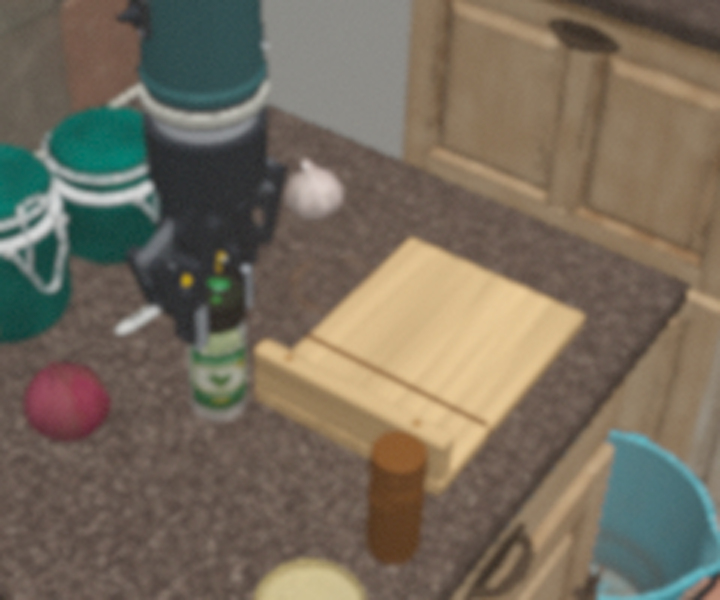

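The jar is held upright (foot at (220,412) in the crop), clear of the rail, onion and mill. I lower it 10.5 cm, then feel for contact.

```bash
python3 -m crank '[[[0,0,1,0,0,0],[0,0,2,0,0,0],[0,0,2,0,0,0],[0,0,2,0,0,0],[0,0,2,0,0,0],[0,0,1,0,0,0],[0,0,0.5,0,0,0],[0,0,0,0,0,0]]]'
python3 -m crank '[[[0,0,0.3,0,0,0],[0,0,0.3,0,0,0],[0,0,0.2,0,0,0],[0,0,0,0,0,0],[0,0,0,0,0,0]]]'
```

```text
time: 6.5
tool_pos: [0.4996, 0.1391, 0.0508]
tcp_rot: [3.141, -0.002, -0.004]
wrist_force: [-0.2, -1.1, -1.1]
width: 0.467
grip_force: 30.6
time: 6.92
tool_pos: [0.501, 0.14, 0.0447]
tcp_rot: [-3.141, 0.0, -0.001]
wrist_force: [0.3, 0.4, -0.9]
width: 0.468
grip_force: 30.6
```

```bash
python3 -m crank '[[[0,0,0.1,0,0,0],[0,0,0,0,0,0],[0,0,0.1,0,0,0],[0,0,0,0,0,0],[0,0,0,0,0,0]]]'
```

```text
time: 7.33
tool_pos: [0.5009, 0.14, 0.0424]
tcp_rot: [-3.141, 0.0, -0.001]
wrist_force: [-0.0, 0.4, 0.5]
width: 0.47
grip_force: 30.7
```

```bash
python3 -m crank '[[[0,0,0.1,0,0,0],[0,0,0,0,0,0],[0,0,0,0,0,0]]]'
python3 -m crank '[[[0,0,0,0,0,0],[0,0,0,0,0,0],[0,0,0,0,0,0],[0,0,0,0,0,0],[0,0,0,0,0,0],[0,0,0,0,0,0]]]' 8.5 20
python3 -m crank '[[[0,0,-1.5,0,0,0],[0,0,-2,0,0,0],[0,0,-2.5,0,0,0],[0,0,-3,0,0,0],[0,0,-3,0,0,0],[0,0,-3,0,0,0]]]'
python3 - <<'E'
from h import *
s=read_camera("scene");t=read_camera("top")
cv2.imwrite("pics/top1.png",t);cv2.imwrite("pics/scene1.png",s)
a=cv2.resize(s[120:320,200:440],(576,480),interpolation=cv2.INTER_CUBIC)
cv2.imwrite("pics/s4.png",a)
E
```

```text
time: 7.58
tool_pos: [0.5015, 0.1401, 0.0424]
tcp_rot: [-3.141, 0.0, -0.002]
wrist_force: [-1.5, 0.5, 4.7]
width: 0.467
grip_force: 30.9
time: 8.08
tool_pos: [0.5005, 0.1398, 0.0411]
tcp_rot: [3.142, -0.0, -0.001]
wrist_force: [0.6, -0.6, 0.7]
width: 0.993
grip_force: 0.0
time: 8.58
tool_pos: [0.5003, 0.1398, 0.1924]
tcp_rot: [3.141, -0.0, -0.001]
wrist_force: [0.6, 0.4, -0.8]
width: 0.991
grip_force: 0.0
```

View pics/s4.png

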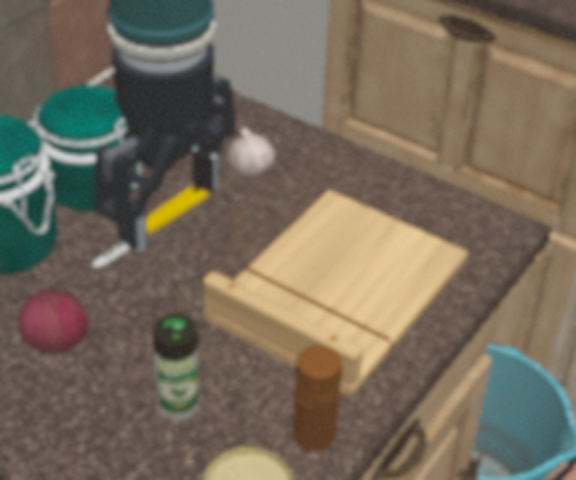

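The jar stands upright at (177,365) in the crop, released and left of the rail, and the onion, garlic and mill look untouched. Now I measure the rail from two cues and move above it.

```bash
python3 -m crank '[[[-0.5,1.4,0,0,0,0],[-0.5,1.4,0,0,0,0],[-0.5,1.4,0,0,0,0],[-0.5,1.4,0,0,0,0],[-0.5,1.4,0,0,0,0],[-0.5,1.4,0,0,0,0],[-0.5,1.4,0,0,0,0],[-0.5,1.4,0,0,0,0]]]' 5.5
python3 - <<'E'
from h import *
t=cv2.imread("pics/top0.png").astype(int)
g=cv2.cvtColor(t.astype(np.uint8),cv2.COLOR_BGR2GRAY)
for v in(195,215,225,240):print(v,g[v,289:305])
print("row profile",g[178:192,350],g[178:192,297],g[243:256,370],g[243:256,297])
print("edge R-B",[ (t[v,415:428,2]).tolist() for v in(170,)],t[250,415:428,2])
print(cast("top",(298,217),.058),cast("top",(337.5,217),.016))
E
```

```text
time: 9.35
tool_pos: [0.4586, 0.0266, 0.1892]
tcp_rot: [3.141, -0.0, -0.006]
wrist_force: [-0.1, 0.1, 0.2]
width: 0.643
grip_force: 0.0
195 [101 107 108 105 104 159 212 210 179 190 210 196 181 221 237 238]
215 [ 97 106 110 104 114 153 210 231 233 233 229 206 183 216 233 234]
225 [111 104 101 104 108 145 208 232 233 234 231 210 186 218 235 236]
240 [102 100  91  89 100 141 203 219 201 209 223 215 188 214 234 236]
row profile [ 92  96  92  90  92  97 104 171 223 230 231 232 235 238] [103  96  92 101 109 119 166 217 231 232 231 231 231 232] [232 232 232 234 232 216 163 120 106  95  98  98  98] [235 235 235 235 236 234 222 168 106 104 111 106 105]
edge R-B [[109, 101, 103, 103, 101, 109, 195, 241, 244, 243, 243, 242, 241]] [132 125 104 113 128 120 102  97  87  69  64  65  67]
[0.45996326 0.02640799 0.058     ] [ 0.46046642 -0.08179816  0.016     ]
```

```bash
python3 -m crank '[[[0,0,2.5,0,0,0],[0,0,2.5,0,0,0],[0,0,2.5,0,0,0],[0,0,2.5,0,0,0],[0,0,2.5,0,0,0],[0,0,2,0,0,0],[0,0,1,0,0,0],[0,0,0,0,0,0]]]'
python3 -m crank '[[[0,0,0.6,0,0,0],[0,0,0.3,0,0,0],[0,0,0,0,0,0],[0,0,0,0,0,0]]]'
```

```text
time: 10.02
tool_pos: [0.4563, 0.0274, 0.0325]
tcp_rot: [3.141, -0.001, -0.013]
wrist_force: [-0.3, 0.1, 0.6]
width: 0.644
grip_force: 0.0
time: 10.35
tool_pos: [0.4616, 0.0279, 0.0282]
tcp_rot: [-3.142, 0.0, -0.003]
wrist_force: [-0.2, 0.8, 0.4]
width: 0.647
grip_force: 0.0
```

```bash
python3 -m crank '[[[0,0,0.1,0,0,0],[0,0,0,0,0,0],[0,0,0,0,0,0],[0,0,0,0,0,0],[0,0,0,0,0,0],[0,0,0,0,0,0],[0,0,0,0,0,0],[0,0,0,0,0,0]]]' 0.5 60
python3 -m crank '[[[0,0,0,0,0,0],[0,0,0,0,0,0],[0,0,0,0,0,0]]]'
```

```text
time: 11.02
tool_pos: [0.4618, 0.0279, 0.0272]
tcp_rot: [-3.142, 0.0, -0.003]
wrist_force: [-0.7, -0.4, 5.0]
width: 0.062
grip_force: 2.9
time: 11.27
tool_pos: [0.4618, 0.028, 0.0272]
tcp_rot: [-3.142, 0.0, -0.003]
wrist_force: [-0.3, 0.2, 5.5]
width: 0.062
grip_force: 2.9
```

```bash
python3 - <<'E'
from h import *
s=read_camera("scene");t=read_camera("top")
a=cv2.resize(s[150:300,240:440],(800,600),interpolation=cv2.INTER_CUBIC)[:, :560]
b=cv2.resize(t[170:290,240:400],None,fx=1.5,fy=1.5,interpolation=cv2.INTER_CUBIC)
o=np.zeros((600,800,3),np.uint8);o[:,:560]=a;o[:180,560:800]=b
cv2.imwrite("pics/s5.png",o)
E
```

```text
(no output)
```

View pics/s5.png

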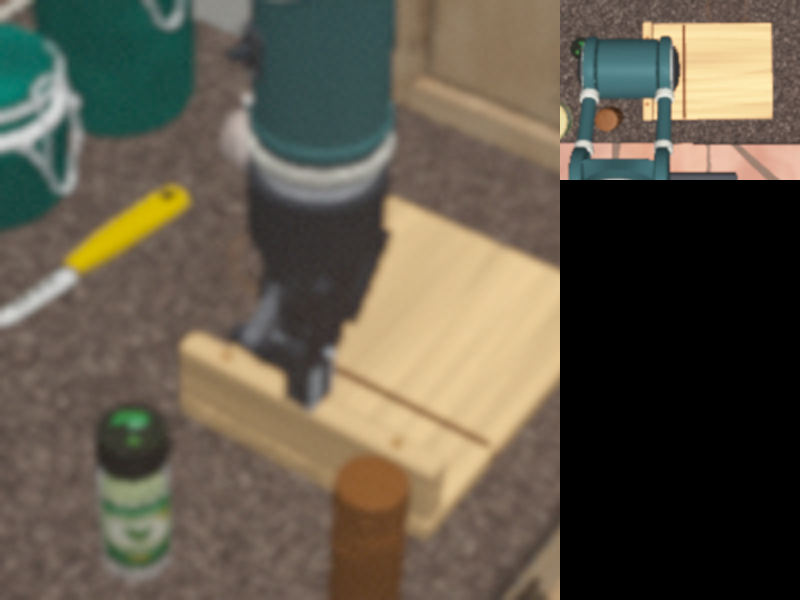

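The crop shows the closed fingertips at (310,400), resting on top of the rail rather than round it. The true fingertips are therefore about 31 mm higher than tool_pos reports, which matches the offset seen at the jar. The contact was light (5 N). I rise, open and go down 31 mm further than before.

```bash
python3 -m crank '[[[0,0,-1,0,0,0],[0,0,-1.5,0,0,0],[0,0,-1.5,0,0,0],[0,0,0,0,0,0],[0,0,0,0,0,0],[0,0,0,0,0,0],[0,0,0,0,0,0]]]' 5.5 60
python3 - <<'E'
from h import *
t=read_camera("top");print(read_state()["tool_pos"],proj("scene",(.4618,.028,.058))-[240,150])
g=cv2.cvtColor(t,cv2.COLOR_BGR2GRAY).astype(float)
for v in range(188,248,4):
    w=np.clip(np.median(g[v,310:336])-15-g[v,312:333],0,None)
    if 60<w.sum()<400 and np.median(g[v,312:333])>190:print(v,(w*np.arange(312,333)).sum()/w.sum())
E
```

```text
time: 11.95
tool_pos: [0.4596, 0.0279, 0.0652]
tcp_rot: [3.142, -0.0, -0.003]
wrist_force: [0.0, -1.8, -0.8]
width: 0.645
grip_force: 0.0
[0.45958393 0.02786753 0.06517871] [77.09439004 98.46593119]
188 322.06293706293707
192 322.0642857142857
196 316.03968253968253
232 319.38812785388126
236 321.5015673981191
244 316.4824797843666
```

Board unmoved, and the xy agrees (predicted (308,394)).

```bash
python3 -m crank '[[[0,0,1.5,0,0,0],[0,0,1.5,0,0,0],[0,0,1,0,0,0],[0,0,0.7,0,0,0],[0,0,0,0,0,0],[0,0,0,0,0,0]]]'
python3 -m crank '[[[0,0,0.7,0,0,0],[0,0,0.7,0,0,0],[0,0,0.5,0,0,0],[0,0,0.4,0,0,0],[0,0,0,0,0,0],[0,0,0,0,0,0]]]'
```

```text
time: 12.5
tool_pos: [0.4601, 0.0279, 0.0187]
tcp_rot: [3.142, -0.0, -0.003]
wrist_force: [-0.5, 0.0, 0.1]
width: 0.642
grip_force: 0.0
time: 13.0
tool_pos: [0.4603, 0.0279, -0.0041]
tcp_rot: [3.142, -0.0, -0.001]
wrist_force: [-0.3, 0.5, -0.5]
width: 0.65
grip_force: 0.0
```

```bash
python3 -m crank '[[[0,0,0.2,0,0,0],[0,0,0,0,0,0],[0,0,0,0,0,0],[0,0,0,0,0,0],[0,0,0,0,0,0],[0,0,0,0,0,0],[0,0,0,0,0,0],[0,0,0,0,0,0]]]' 0.5 60
python3 -m crank '[[[0,0,0,0,0,0],[0,0,0,0,0,0],[0,0,0,0,0,0]]]'
```

```text
time: 13.67
tool_pos: [0.4611, 0.028, -0.0054]
tcp_rot: [-3.141, 0.0, -0.001]
wrist_force: [0.9, 1.6, 2.1]
width: 0.202
grip_force: 59.2
time: 13.92
tool_pos: [0.4611, 0.028, -0.0054]
tcp_rot: [-3.141, 0.0, -0.001]
wrist_force: [0.6, 1.8, 2.9]
width: 0.2
grip_force: 59.3
```

Rail gripped (17 mm). Now I slide, stopping short to measure.

```bash
python3 -m crank '[[[0,0.3,0,0,0,0],[0,0.6,0,0,0,0],[0,1,0,0,0,0],[0,1,0,0,0,0],[0,1,0,0,0,0],[0,1,0,0,0,0],[0,1,0,0,0,0],[0,1,0,0,0,0]]]'
python3 -m crank '[[[0,1,0,0,0,0],[0,1,0,0,0,0],[0,1,0,0,0,0],[0,1,0,0,0,0],[0,1,0,0,0,0],[0,1,0,0,0,0],[0,1,0,0,0,0],[0,1,0,0,0,0]]]'
```

```text
time: 14.58
tool_pos: [0.4607, -0.0413, -0.0055]
tcp_rot: [-3.141, 0.002, -0.0]
wrist_force: [1.1, 5.5, 5.4]
width: 0.198
grip_force: 59.7
time: 15.25
tool_pos: [0.4604, -0.1212, -0.0054]
tcp_rot: [-3.14, 0.002, 0.0]
wrist_force: [0.0, 6.9, 5.5]
width: 0.201
grip_force: 59.9
```

```bash
python3 -m crank '[[[0,1,0,0,0,0],[0,1,0,0,0,0],[0,1,0,0,0,0],[0,1,0,0,0,0],[0,1,0,0,0,0],[0,1,0,0,0,0],[0,1,0,0,0,0],[0,1,0,0,0,0]]]' - 80
python3 -m crank '[[[0,1,0,0,0,0],[0,1,0,0,0,0],[0,0.6,0,0,0,0],[0,0.3,0,0,0,0],[0,0,0,0,0,0],[0,0,0,0,0,0],[0,0,0,0,0,0]]]'
python3 - <<'E'
from h import *
s=read_camera("scene");t=read_camera("top");cv2.imwrite("pics/top2.png",t);cv2.imwrite("pics/scene2.png",s)
g=cv2.cvtColor(t,cv2.COLOR_BGR2GRAY).astype(int)
S=read_state();print(S["tool_pos"],S["wrist_force"])
y=S["tool_pos"][1]-.066
p=proj("top",(.46,y,.016));print("exp line px",p)
c=int(p[0])
for v in(186,190,194,230,236,240,244,248):print(v,c-8,g[v,c-8:c+18])
E
```

```text
time: 15.92
tool_pos: [0.4602, -0.201, -0.0054]
tcp_rot: [-3.14, 0.002, 0.001]
wrist_force: [0.2, 7.3, 7.5]
width: 0.199
grip_force: 78.7
time: 16.5
tool_pos: [0.4603, -0.2308, -0.0054]
tcp_rot: [3.141, -0.001, -0.0]
wrist_force: [-1.0, 1.0, 4.9]
width: 0.201
grip_force: 78.5
[ 0.46032336 -0.23076261 -0.00534959] [-1.36306999  0.95047742  5.95567207]
exp line px [414.31663584 217.26175987]
186 406 [189 188 188 189 189 189 188 176 152 153 176 190 192 194 194 189 188 187
 187 186 186 187 187 188 188 188]
190 406 [197 216 223 225 225 226 223 195 131 143 199 224 226 226 226 226 226 226
 225 226 225 226 226 226 225 225]
194 406 [ 83  82  79  79  85 103 136 141 116 147 207 231 232 232 232 232 231 231
 232 232 231 231 231 231 231 231]
230 406 [ 88  90  92  93  95  96  98  99 101 101 102 102 104 104 106 106 107 108
 109 110 113 114 108  88  64  69]
236 406 [219 192 147 105  80  75  76  80  83  85  86  88  90  92  92  94  96  96
  94  85  76  75  89 102 106 106]
240 406 [228 228 228 228 228 228 226 208 151  89  83  85  79  78  80  89 114 146
 175 191 201 213 217 220 223 222]
244 406 [223 222 222 222 222 223 222 209 163 114 173 218 219 187 129 143 134  76
  68  76  82  89 100 132 185 225]
248 406 [232 232 232 232 232 232 231 225 192 148 194 228 231 228 198 107  66  70
  78  84  87  91  92  97 134 194]
```

```bash
python3 - <<'E'
from h import *
t0=cv2.imread("pics/top0.png").astype(float);t=cv2.imread("pics/top2.png").astype(float)
def edge(im,v):
    r=im[v,408:430,2]; r=np.median(im[v-1:v+2,408:430,2],0); i=np.nonzero((r[:-1]<170)&(r[1:]>=170))[0]
    return 408+i[0]+(170-r[i[0]])/(r[i[0]+1]-r[i[0]]) if len(i) else None
for v in range(140,262,8):
    u=edge(t0,v)
    if u:print(v,round(u,2),cast("top",(u,v),0)[:2].round(4))
for u,v in((414.45,190),(414.5,186),(414.9,244),(415.,248)):print("line",cast("top",(u,v),.016)[:2])
s=cv2.imread("pics/scene2.png")
# scene view: predicted line and edge pixels
for x in(.38,.54):print("scene line",proj("scene",(x,-.2965,.016)),"edge",proj("scene",(x,-.319,0)))
E
```

```text
140 420.81 [ 0.6802 -0.3193]
148 420.77 [ 0.6573 -0.319 ]
156 420.78 [ 0.6344 -0.3189]
164 420.76 [ 0.6116 -0.3187]
172 420.7 [ 0.5887 -0.3183]
180 420.76 [ 0.5659 -0.3184]
188 420.57 [ 0.5432 -0.3176]
196 420.7 [ 0.5204 -0.3179]
260 421.68 [ 0.3396 -0.3194]
line [ 0.53646458 -0.29762518]
line [ 0.54771335 -0.29783716]
line [ 0.38534727 -0.29790747]
line [ 0.37420853 -0.2981137 ]
scene line [408.83319923 203.99226459] edge [411.59046784 204.22872532]
scene line [358.7033396  182.64209392] edge [362.20230944 183.24029378]
```

```bash
python3 -m crank '[[[0,0.4,0,0,0,0],[0,0.6,0,0,0,0],[0,0.6,0,0,0,0],[0,0.3,0,0,0,0],[0,0.2,0,0,0,0],[0,0,0,0,0,0],[0,0,0,0,0,0],[0,0,0,0,0,0]]]'
python3 - <<'E'
from h import *
t=read_camera("top");s=read_camera("scene");cv2.imwrite("pics/scene3.png",s)
S=read_state();print(S["tool_pos"],S["tcp_rot"],S["wrist_force"])
g=cv2.cvtColor(t,cv2.COLOR_BGR2GRAY).astype(float)
for v in(186,188,190,192,244,246,248,250):print(v,g[v,414:434].astype(int))
a=cv2.resize(s[130:310,230:460],None,fx=2.2,fy=2.2,interpolation=cv2.INTER_CUBIC)
b=cv2.resize(t[165:275,340:480],None,fx=2,fy=2,interpolation=cv2.INTER_CUBIC)
o=np.zeros((a.shape[0],a.shape[1]+b.shape[1],3),np.uint8);o[:,:a.shape[1]]=a;o[:b.shape[0],a.shape[1]:]=b;print(o.shape)
cv2.imwrite("pics/fin.png",o)
E
```

```text
time: 17.27
tool_pos: [0.4602, -0.2509, -0.0054]
tcp_rot: [-3.141, 0.002, 0.001]
wrist_force: [-1.0, 3.6, 6.8]
width: 0.2
grip_force: 78.7
[ 0.46026278 -0.25093074 -0.00536802] [-3.14064052e+00  1.54146477e-03  7.05097129e-04] [-0.37761566  4.34339623  6.53243259]
186 [132 164 186 189 188 190 183 161 150 166 183 186 185 185 186 186 186 186
 185 185]
188 [ 93 163 212 222 222 222 201 148 129 186 221 222 223 222 222 223 222 222
 222 222]
190 [ 88 115 148 176 209 221 201 147 128 189 222 225 225 225 225 225 224 224
 225 225]
192 [ 76  61  65  79 102 137 149 123 126 195 228 231 231 231 231 231 231 231
 231 231]
244 [222 222 222 222 222 222 220 185 115 154 205 219 220 212 172 113 152 170
 109  74]
246 [228 228 228 228 228 228 227 192 116 162 215 228 228 228 227 216 179 124
  70  68]
248 [232 232 231 231 230 231 229 202 147 175 218 229 231 231 228 210 142  73
  66  74]
250 [117 120 117 110 115 121 117 118 128 125 113 109 108 107 102  86  62  64
  73  78]
(396, 786, 3)
```

View pics/fin.png

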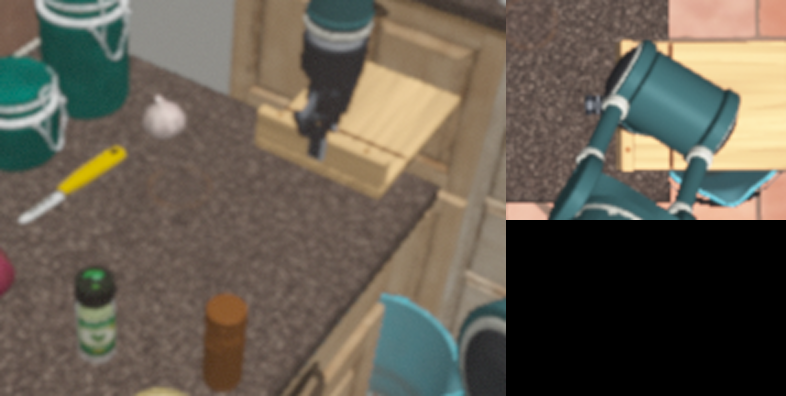

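In the final view, the line meets the worktop edge (top inset, column 670). The measured line is at y≈-0.318 at both ends, and the edge is at -0.3185. The board is flat and held, and the jar stands upright at (96,315).

```bash
python3 -c "
from workcell import *
print(finish_job())"
```

```text
the job is handed in; nothing more can be done
None
```

I handed the job in at about 17 s, but no verdict came back: the jar stands upright on the worktop left of the board, and the board is held flat with its line about 1 mm from the worktop edge by my measurement.

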